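# Open the wide pin tin at the knife maker's bench

## Robot

A 7-joint arm with a two-finger parallel gripper is mounted at the origin on the work surface. World frame = base frame: x ahead of the robot, y to its left, z up, the work surface at z = 0. Lengths are in m, angles in degrees, forces in N, time in s.
With the tool pointing down it reaches from about 0.4 to 0.9 m from the base axis. Payload 5.5 kg.
Tool frame: the origin (TCP) lies midway between the tips of the shut fingers; the grasp point (between the pads) lies 19 mm behind it (arm.grasp_offset is the distance from the TCP to the grasp point, in m); z points along the fingers, y is the line along which they close (so a half turn about z gives the same grasp; the last joint's range is limited). The gripper opens to 85 mm and grips with 20 to 120 N. Pads are 22 mm wide; open, the fingers measure 114 mm over their backs; the gripper's body (76 mm by 85 mm) begins 54 mm behind the grasp point. The pads swing forward as they close: fully open they stand 13 mm farther back than shut.
Start: joints at [82.861, 28.699, -24.465, 88.831, 12.651, 65.22, -12.049], TCP at [0.246, -0.602, 0.231] pointing down, gripper open.
Joint ranges: [-164.97, 164.97], [-17.58, 116.51], [-87.97, 89.64], [11.32, 138.91], [-80.73, 260.73], [10.89, 115.49], [-147.41, 147.41]. Speed limits (degrees/s): [147.25, 147.25, 180, 180, 180, 180, 180].

## Interface

Orientations are given as a 3x3 rotation matrix whose columns are the frame's x, y, z axes.
In Python, from cell import arm gives the robot as it stands. The module is installed in compiled form; this text tells all that it offers.
- The arm moves only by the shell command python3 -m handwheel 'ROWS' [OPENING] [FORCE]. ROWS is JSON, a list of rows, each a list of 4 numbers: the shift along the tool's x, y, z normalised to -1 to 1, where 1 is 25 cm, then the turn about the tool's z normalised to -1 to 1, where 1 is 360 degrees. In form: [[tx, ty, tz, yaw], ...]. A call has 1 to 5 rows; each row shifts and turns the commanded pose from where the row before left it, along the tool's axes as they then stand; what a row does not reach is not made up. A row lasts 1/10 s, in which the tool goes at most 50 mm and 8.59 degrees, less where a joint would pass 70% of its speed; a pose out of reach is approached as far as the arm can. A call with a number of a shift or a turn outside -1 to 1 is refused whole. A call with a gripper value outside its range is refused whole. OPENING is the opening, from 0 (shut) to 1 (fully open), set as the call begins (- or left out, the last holds). The fingers move at their own pace and stop on an object; FORCE is the grip in N (left out, the last holds). Time passes only in rows, so rows that do not move let the fingers close. It gives the time, the measured TCP pose, the force, the opening and the grip force at its end, in the units of the state.
- arm.read_state(): the state, without advancing time (a new reading comes with each control period).
- arm.capture(name): name is "scene" or "top"; returns the picture (384x512x3 uint8, blue, green, red); there is no depth.
- arm.camera_model(name): a dict with "fx", "fy", "cx", "cy" (pixels), "distortion" ([k1, k2, p1, p2, k3] as OpenCV has them; the pictures are not rectified), "R" (3x3) and "t" (3): a world point X has camera coordinates R X + t. Camera axes: x right, y down, z forward; pixel columns grow to the right and rows downward; lengths in m; the calibration is good to about 2 mm. A picture is of the moment at which its call begins. camera_model takes no time and is no camera call.
- arm.sign_off(): hands the job in; it is judged then, once.
The state is a dict: "t": time; "q": joint angles; "qvel": joint speeds; "effort": joint torques, N m; "tool_pos": TCP position; "ee_rot": TCP orientation; "ft_force": force on the tool from outside, world axes, zero at the start; "ft_torque": the same for the moment, N m; "gripper_width": finger opening in m; "grasp_force": force on a finger pad.
Only numpy, scipy, OpenCV 4.12 (cv2) and the standard library are available. Lean on these libraries where they do the work, as an engineer would, in place of code of your own. Each camera call takes 0.05 s, during which the arm holds its last target. There are 200 camera calls.

## Task

Three lidded steel tins of handle pins stand on the knife maker's bench. Lift the lid off the widest tin by its knob and set it down gently, knob up, lying flat and wholly on the thick round steel block; do not drop it. Leave the tin standing upright in its place.

Things in the scene. Friction and masses are not known exactly. Their poses are not given: they have to be found in the camera images.
- tin_lid: Loose plain steel lid of the widest tin, 0.2 kg: round plate 116 mm across, 4 mm thick; under it a collar 96 mm across, 8 mm deep, loose by 3 to 4 mm in the tin's mouth (lift straight up). Origin: centre of the collar's underside; z up through the knob; plate's top at z = 12 mm, knob's top at 48 mm. Round: yaw is free. The other two lids are 80 and 88 mm across, with the same knobs.
- tin_lid_knob: The lid's knob, fixed to the lid: dark steel upright cylinder 26 mm in diameter, 26 mm tall, on a neck 16 mm in diameter and 10 mm tall. Origin: on its axis, 22 mm above the lid's plate, 14 mm below the knob's top, 34 mm above the lid's origin; z up. Grip it here from above, from any side.
- tin: The widest tin: straight round steel tin, outside 110 mm across, 70 mm high, wall 3 mm, loose on the bench, 0.55 kg, pins inside. Origin: centre of its underside; z up. Lid on: the lid's origin is 62 mm above this one. It stands in any of three places among the two narrower tins, which reach 140 mm above the bench with their knobs, at least 120 mm away centre to centre.
- block: Thick round dark steel block, 220 mm across and 45 mm high, flat and bare on top, fixed on the bench to the right of the tins. Origin: centre of its underside; z up. A lid lying on it has its own origin 45 mm above the block's origin.
Not all that is in view belongs to the job. Several things have the shape of the block; the one meant has the colours described above.

How it is judged (in metres and radians):
On the way, in this order (a step that is already met when the one before it is completed fails the run):
1. the lid is lifted by its knob, its underside at least 20 mm above the tin's rim (z of tin_lid in the frame of tin above 0.09 m and contact force between the fingers and tin_lid_knob above 0.5 N), for 0.1 s.
2. the lid, still held by its knob, is lowered onto the block: its underside less than 15 mm above the block's top (z of tin_lid in the frame of block below 0.06 m and horizontal distance between tin_lid and block below 0.06 m and contact force between the fingers and tin_lid_knob above 0.5 N), for 0.02 s.
At the end, for the whole second after the job is handed in: The lid lies flat (within 10 degrees), knob up, released and at rest wholly on the round block (its centre within 55 mm of the block's centre), and the tin stands upright within 30 mm of where it was (horizontal distance between tin_lid and block below 0.055 m and z of tin_lid in the frame of block between 0.04 and 0.055 m and angle between each of tin_lid, tin's own z axis and vertical below 0.18 rad and linear speed of each of tin_lid, tin below 0.02 m/s and distance of tin from where it was at the start of the episode below 0.03 m); the robot touches nothing.
It also fails if it takes over 45 s, if anything falls off the work surface, if the arm or the gripper's body presses on something with over 40 N, if the wrist force passes 120 N, or if a joint passes its speed limit or range.

## Working session

There is one attempt and no reset: what is moved stays moved. The work goes in short steps, Python scripts to look and compute and a shell command to move; the robot and the scene stay as the last step left them, time stands still between calls to the robot, and variables do not carry over. Pictures are saved under pics/ and viewed, at most 10 in all, crops included, and the job is handed in when it is done.

```bash
mkdir -p pics; python3 - <<'E'
from cell import arm
import cv2,numpy as np
for n in("scene","top"):
    cv2.imwrite(f"pics/{n}0.png",arm.capture(n)); m=arm.camera_model(n); print(n,{k:np.round(v,3).tolist() for k,v in m.items()})
s=arm.read_state(); print(s["t"],s["tool_pos"],np.round(s["ee_rot"],3).tolist(),s["gripper_width"],arm.grasp_offset)
E
```

```text
scene {'fx': 408.357, 'fy': 408.357, 'cx': 255.345, 'cy': 196.744, 'distortion': [-0.15, 0.0, 0.0, 0.0, 0.0], 'R': [[-0.643, 0.766, 0.0], [0.45, 0.377, -0.81], [-0.62, -0.52, -0.587]], 't': [0.4, -0.082, 1.645]}
top {'fx': 433.466, 'fy': 433.466, 'cx': 253.482, 'cy': 189.806, 'distortion': [-0.156, 0.0, 0.0, 0.0, 0.0], 'R': [[0.005, -1.0, 0.022], [-0.994, -0.008, -0.106], [0.107, -0.021, -0.994]], 't': [-0.161, 0.465, 1.183]}
0.1 [ 0.24552847 -0.60118168  0.23036467] [[0.926, 0.378, -0.001], [0.378, -0.926, 0.002], [0.0, -0.002, -1.0]] 0.085325781930559 0.0187
```

View pics/scene0.png

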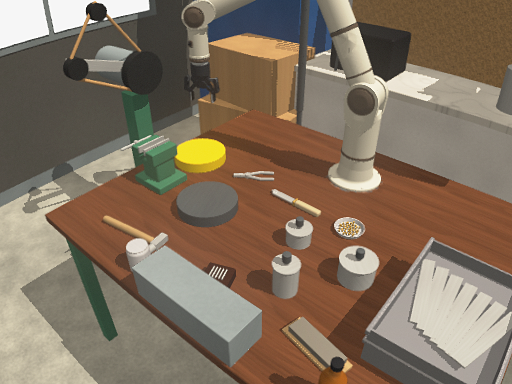

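View pics/top0.png

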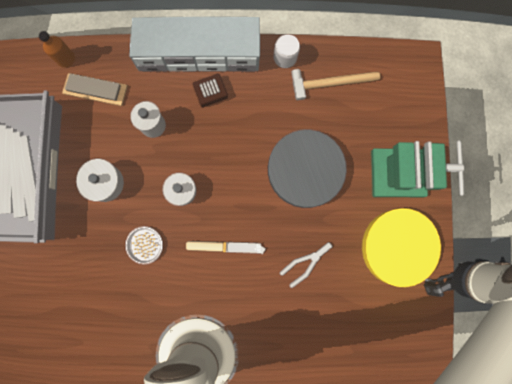

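Top view: the widest tin has its lid centred near (100,180) and its knob at (95,179). The dark block is at (307,168), and the yellow disc is a decoy. In the scene view the widest tin's knob is at (361,253) and the block at (208,202).

```bash
cat > h.py <<'E'
from cell import arm
import cv2,numpy as np
def ray(n,uv):
    m=arm.camera_model(n);K=np.array([[m["fx"],0,m["cx"]],[0,m["fy"],m["cy"]],[0,0,1]])
    p=cv2.undistortPoints(np.array([[uv]],float),K,np.array(m["distortion"]))[0,0]
    R=np.array(m["R"]);return -R.T@np.array(m["t"]),R.T@np.array([*p,1])
def onz(n,uv,z):
    c,d=ray(n,uv);return (c+d*(z-c[2])/d[2]).round(4)
def pix(n,X):
    m=arm.camera_model(n);K=np.array([[m["fx"],0,m["cx"]],[0,m["fy"],m["cy"]],[0,0,1]])
    return cv2.projectPoints(np.array(X,float).reshape(-1,3),cv2.Rodrigues(np.array(m["R"]))[0],np.array(m["t"],float),K,np.array(m["distortion"]))[0][:,0]
def circ(img,n,c,r,z,col):
    a=np.linspace(0,2*np.pi,80);P=np.c_[c[0]+r*np.cos(a),c[1]+r*np.sin(a),0*a+z]
    q=pix(n,P);cv2.polylines(img,[np.round(q*16).astype(int).astype(np.int32)],True,col,1,cv2.LINE_AA,4)
E
python3 - <<'E'
from h import *
print("knob",onz("top",(95,179),.11),onz("scene",(361,252.5),.108),"lid",onz("top",(100,180),.074))
t=cv2.imread("pics/top0.png");s=cv2.imread("pics/scene0.png")
print("block",onz("top",(307.5,168),.045),onz("scene",(208,201),.045))
g=t.astype(int).max(2);mask=((g<95)&((t.max(2).astype(int)-t.min(2))<25)).astype(np.uint8)
n,l,st,c=cv2.connectedComponentsWithStats(mask);i=l[168,307];print(st[i],c[i],onz("top",c[i],.03))
L=onz("top",(95,179),.11);B=onz("top",(307.5,168),.045)
T=t.copy();S=s.copy()
for im,n in((T,"top"),(S,"scene")):
    circ(im,n,L,.058,.074,(0,0,255));circ(im,n,L,.013,.11,(0,255,0));circ(im,n,B,.11,.045,(0,0,255))
a=cv2.resize(T[110:230,40:380],None,fx=2.3,fy=2.3,interpolation=2);b=cv2.resize(S[150:310,150:490],None,fx=2,fy=2,interpolation=2)
b=cv2.copyMakeBorder(b,0,0,0,a.shape[1]-b.shape[1],0);cv2.imwrite("pics/fit1.png",np.vstack([a,b]))
print(a.shape,b.shape)
E
```

```text
knob [0.483  0.2626 0.11  ] [0.4917 0.2781 0.108 ] lid [0.485 0.261 0.074]
block [ 0.5266 -0.3076  0.045 ] [ 0.5383 -0.2879  0.045 ]
[     0      5    512    379 183883] [253.76622635 196.92227667] [ 0.4462 -0.1589  0.03  ]
(276, 782, 3) (320, 782, 3)
```

View pics/fit1.png

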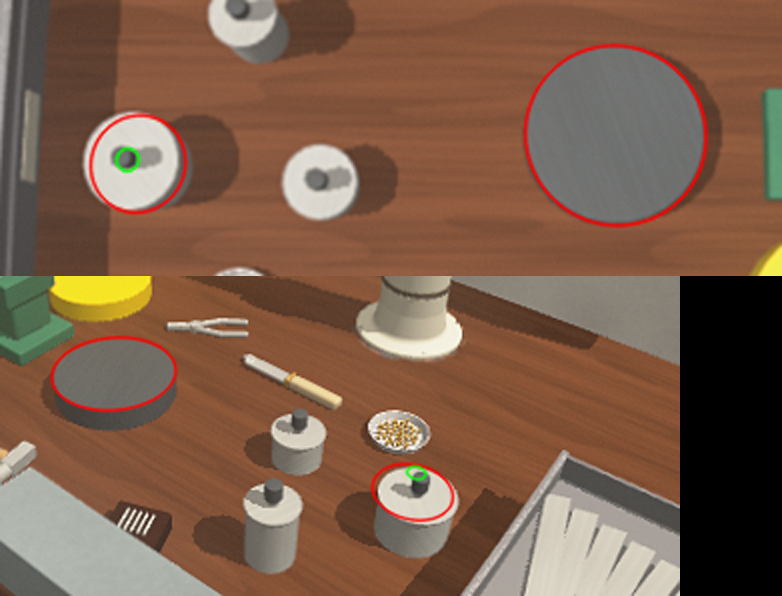

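The block fit at (0.527, -0.308) is good. The lid lies slightly toward +x/+y of my estimate, so I'll refine it with an edge fit over both views.

```bash
python3 - <<'E'
from h import *
from scipy.optimize import differential_evolution as de
from scipy.ndimage import map_coordinates as mc
I={n:cv2.GaussianBlur(cv2.imread(f"pics/{n}0.png",0),(0,0),.7).astype(float) for n in("top","scene")}
a=np.linspace(0,2*np.pi,120)
def f(p,names):
    v=0
    for n in names:
        d=[mc(I[n],pix(n,np.c_[p[0]+r*np.cos(a),p[1]+r*np.sin(a),0*a+.074])[:,::-1].T,order=1) for r in(.0545,.0615)]
        v-=np.clip(d[0]-d[1],-30,60).mean()
    return v
for nm in(("top",),("scene",),("top","scene")):
    r=de(f,[(.46,.52),(.24,.31)],args=(nm,),seed=1,maxiter=40,popsize=10);print(nm,r.x,r.fun)
p=r.x;T,S=[cv2.imread(f"pics/{n}0.png") for n in("top","scene")]
for im,n in((T,"top"),(S,"scene")): circ(im,n,p,.058,.074,(0,0,255));circ(im,n,p,.013,.11,(0,255,0))
A=cv2.resize(T[130:230,50:150],None,fx=4,fy=4,interpolation=2);B=cv2.resize(S[220:320,310:410],None,fx=4,fy=4,interpolation=2)
cv2.imwrite("pics/fit2.png",np.hstack([A,B]))
E
```

```text
('top',) [0.48742116 0.26968071] -60.0
('scene',) [0.4826864  0.27376591] -59.73376794890987
('top', 'scene') [0.48398406 0.27286964] -119.64537896789045
```

View pics/fit2.png

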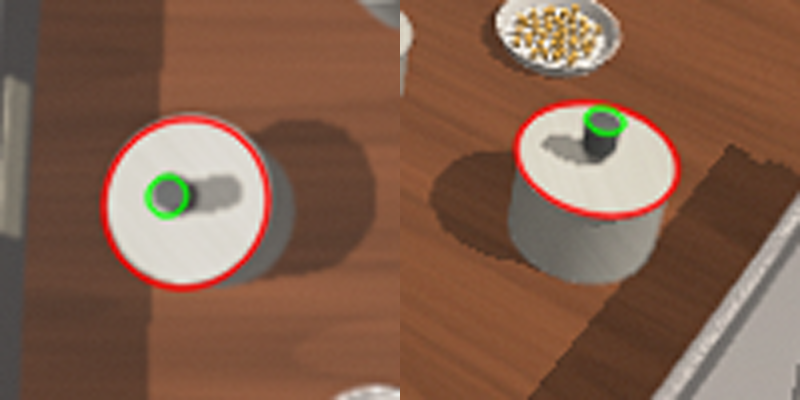

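The edge fit puts the lid at about (0.486, 0.272), and the circles match both the plate and the knob. I'll set out along an arc in front of the base.

```bash
python3 -m handwheel '[[0.144,-0.114,-0.008,0],[0.144,-0.114,-0.008,0],[0.144,-0.114,-0.008,0],[0.144,-0.114,-0.008,0],[0.144,-0.114,-0.008,0]]' 1 40; python3 -m handwheel '[[0.144,-0.114,-0.008,0],[0.144,-0.114,-0.008,0],[0.144,-0.114,-0.008,0],[0.144,-0.114,-0.008,0],[0.144,-0.114,-0.008,0]]'
python3 -c "from cell import arm;print(arm.read_state())"
```

```text
t: 0.6
tool_pos: [0.359, -0.3998, 0.241]
ee_rot: [[0.926, 0.378, -0.0], [0.378, -0.926, 0.0], [-0.0, -0.001, -1.0]]
ft_force: [0.8, 0.3, 0.8]
gripper_width: 0.0855
grasp_force: 0.0
t: 1.1
tool_pos: [0.4716, -0.2001, 0.2513]
ee_rot: [[0.926, 0.378, -0.0], [0.378, -0.926, -0.0], [-0.0, 0.0, -1.0]]
ft_force: [-0.1, -0.1, 0.5]
gripper_width: 0.0852
grasp_force: 0.0
{'t': 1.1, 'q': array([ 52.35496285,  14.86806227, -37.72346311, 106.80833668,
        10.28733993,  61.73652394, -57.13619452]), 'qvel': array([-40.88169747,   5.04160848, -13.84953798,  -6.30107735,
         6.13852908,   4.17910954, -55.81200607]), 'effort': array([  3.49546686, -39.62477088,  -4.24564898, -26.1617732 ,
        -0.24343324,   0.15577658,   1.33136071]), 'tool_pos': array([ 0.47160945, -0.20006089,  0.25126809]), 'ee_rot': array([[ 9.25825095e-01,  3.77952093e-01, -3.30909028e-04],
       [ 3.77952037e-01, -9.25825150e-01, -2.19437555e-04],
       [-3.89300784e-04,  7.80930533e-05, -9.99999921e-01]]), 'ft_force': array([-0.12745727, -0.106355  ,  0.53021158]), 'ft_torque': array([-0.0306211 , -0.03479478, -0.00692514]), 'grasp_force': 0.0, 'gripper_width': 0.0851928346251421}
```

```bash
python3 -m handwheel '[[0.077,-0.173,0.016,0],[0.077,-0.173,0.016,0],[0.077,-0.173,0.016,0],[0.077,-0.173,0.016,0],[0.077,-0.173,0.016,0]]'; python3 -m handwheel '[[0.077,-0.173,0.016,0],[0.077,-0.173,0.016,0],[0.077,-0.173,0.016,0],[0.077,-0.173,0.016,0],[0.077,-0.173,0.016,0]]'; python3 -m handwheel '[[0,0,0,0],[0,0,0,0]]'
python3 - <<'E'
from h import *
s=arm.read_state();print(s["q"].round(1),s["tool_pos"])
T,S=arm.capture("top"),arm.capture("scene")
p=[.486,.272]
for im,n in((T,"top"),(S,"scene")): circ(im,n,p,.013,.11,(0,255,0));circ(im,n,p,.013,.084,(0,255,0));circ(im,n,s["tool_pos"],.003,s["tool_pos"][2],(0,0,255))
A=cv2.resize(T[130:230,50:150],None,fx=4,fy=4,interpolation=2);B=cv2.resize(S[200:300,310:410],None,fx=4,fy=4,interpolation=2)
cv2.imwrite("pics/near.png",np.hstack([A,B]))
E
```

```text
t: 1.6
tool_pos: [0.4781, 0.0365, 0.2311]
ee_rot: [[0.926, 0.378, 0.0], [0.378, -0.926, -0.0], [-0.0, 0.0, -1.0]]
ft_force: [1.4, -0.4, 0.1]
gripper_width: 0.0857
grasp_force: 0.0
t: 2.1
tool_pos: [0.4857, 0.2729, 0.2108]
ee_rot: [[0.926, 0.378, -0.0], [0.378, -0.926, -0.001], [-0.0, 0.0, -1.0]]
ft_force: [0.2, 0.3, 0.6]
gripper_width: 0.0855
grasp_force: 0.0
t: 2.3
tool_pos: [0.4848, 0.273, 0.2107]
ee_rot: [[0.924, 0.382, -0.002], [0.382, -0.924, 0.0], [-0.001, -0.001, -1.0]]
ft_force: [0.6, -0.8, 0.6]
gripper_width: 0.0855
grasp_force: 0.0
[   4.8   25.3  -47.   103.1   20.9   60.8 -117.5] [0.48478037 0.27299867 0.21068398]
```

View pics/near.png

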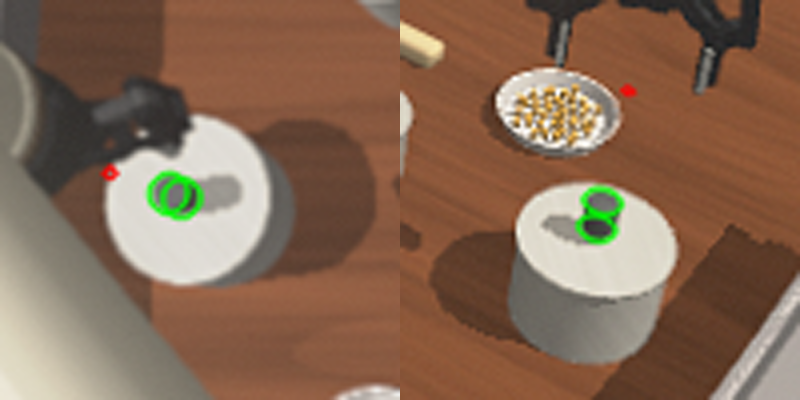

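The knob circles sit on the knob in both views, and the open fingers straddle it. I'll descend now.

```bash
python3 -m handwheel '[[0.002,0.004,0.08,0],[0,0,0.08,0],[0,0,0.08,0],[0,0,0.08,0],[0,0,0.08,0]]'; python3 -m handwheel '[[0,0,0.04,0],[0,0,0.04,0],[0,0,0.036,0],[0,0,0,0]]';  python3 -m handwheel '[[0,0,0,0],[0,0,0,0],[0,0,0,0],[0,0,0,0],[0,0,0,0]]' 0 40; python3 -m handwheel '[[0,0,0,0],[0,0,0,0],[0,0,0,0],[0,0,0,0],[0,0,0,0]]'
```

```text
t: 2.9
tool_pos: [0.4878, 0.2678, 0.1107]
ee_rot: [[0.927, 0.374, 0.001], [0.374, -0.927, -0.001], [0.0, 0.001, -1.0]]
ft_force: [0.5, -0.8, -0.8]
gripper_width: 0.0853
grasp_force: 0.0
t: 3.3
tool_pos: [0.4865, 0.2699, 0.0815]
ee_rot: [[0.926, 0.378, -0.001], [0.378, -0.926, -0.001], [-0.001, 0.0, -1.0]]
ft_force: [-0.9, -0.1, 0.1]
gripper_width: 0.0854
grasp_force: 0.0
t: 3.8
tool_pos: [0.4871, 0.2712, 0.0829]
ee_rot: [[0.926, 0.378, 0.001], [0.378, -0.926, 0.001], [0.001, -0.0, -1.0]]
ft_force: [-1.4, -0.1, 3.7]
gripper_width: 0.0248
grasp_force: 39.3
t: 4.3
tool_pos: [0.4871, 0.2712, 0.083]
ee_rot: [[0.926, 0.378, 0.001], [0.378, -0.926, 0.001], [0.001, -0.0, -1.0]]
ft_force: [-0.8, 0.6, 4.6]
gripper_width: 0.0248
grasp_force: 39.4
```

```bash
python3 -m handwheel '[[0,0,-0.03,0],[0,0,-0.04,0],[0,0,-0.04,0],[0,0,-0.05,0],[0,0,-0.06,0]]'; python3 -m handwheel '[[0,0,-0.1,0],[0,0,-0.1,0],[0,0,-0.1,0],[0,0,0,0],[0,0,0,0]]'
python3 - <<'E'
from h import *
T,S=arm.capture("top"),arm.capture("scene")
cv2.imwrite("pics/lift.png",np.hstack([cv2.resize(T[120:240,40:190],None,fx=2.6,fy=2.6),cv2.resize(S[180:300,290:440],None,fx=2.6,fy=2.6)]))
E
```

```text
t: 4.8
tool_pos: [0.4866, 0.2705, 0.1383]
ee_rot: [[0.926, 0.378, -0.0], [0.378, -0.926, -0.0], [-0.0, 0.0, -1.0]]
ft_force: [-1.0, 0.1, -0.8]
gripper_width: 0.0248
grasp_force: 39.4
t: 5.3
tool_pos: [0.4871, 0.2706, 0.2131]
ee_rot: [[0.926, 0.378, 0.002], [0.378, -0.926, 0.0], [0.002, 0.001, -1.0]]
ft_force: [0.7, 0.2, -2.4]
gripper_width: 0.0249
grasp_force: 39.5
```

View pics/lift.png

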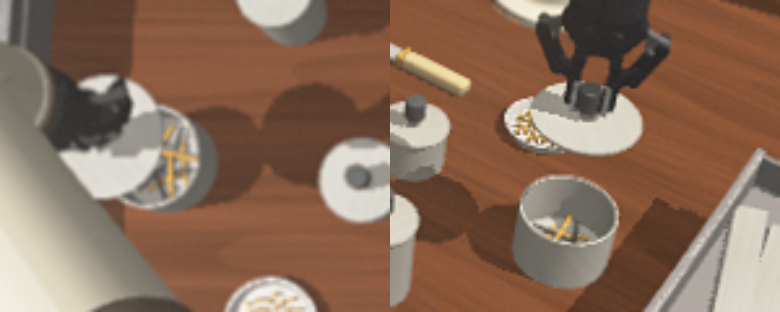

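The lid is held level, the tin stands still, and the pins are visible inside. I'll carry it to the block.

```bash
python3 -m handwheel '[[-0.02,0.06,0,0],[-0.036,0.11,0,0],[-0.05,0.15,0,0],[-0.05,0.15,0,0],[-0.05,0.15,0,0]]'; python3 -m handwheel '[[-0.05,0.15,0,0],[-0.05,0.15,0,0],[-0.05,0.15,0,0],[-0.05,0.15,0,0],[-0.05,0.15,0,0]]';  python3 -m handwheel '[[-0.05,0.15,0,0],[-0.05,0.15,0,0],[-0.05,0.15,0,0],[-0.05,0.15,0,0],[-0.04,0.12,0,0]]'; python3 -m handwheel '[[-0.02,0.08,0,0],[-0.01,0.033,0,0],[0,0,0,0],[0,0,0,0]]'
```

```text
t: 5.9
tool_pos: [0.4967, 0.1061, 0.211]
ee_rot: [[0.925, 0.379, -0.002], [0.379, -0.925, -0.0], [-0.002, -0.001, -1.0]]
ft_force: [0.8, 0.1, -2.7]
gripper_width: 0.0249
grasp_force: 39.6
t: 6.4
tool_pos: [0.5097, -0.091, 0.2111]
ee_rot: [[0.926, 0.378, -0.002], [0.378, -0.926, 0.001], [-0.002, -0.001, -1.0]]
ft_force: [0.9, 0.9, -1.6]
gripper_width: 0.0249
grasp_force: 39.6
t: 6.9
tool_pos: [0.5219, -0.2814, 0.2105]
ee_rot: [[0.926, 0.376, -0.003], [0.376, -0.926, 0.001], [-0.002, -0.002, -1.0]]
ft_force: [0.8, 0.4, -1.2]
gripper_width: 0.0247
grasp_force: 39.6
t: 7.3
tool_pos: [0.527, -0.3058, 0.2116]
ee_rot: [[0.925, 0.38, -0.001], [0.38, -0.925, 0.002], [-0.0, -0.002, -1.0]]
ft_force: [0.5, 0.8, -2.0]
gripper_width: 0.0244
grasp_force: 39.6
```

```bash
python3 -m handwheel '[[0,0,0.05,0],[0,0,0.08,0],[0,0,0.1,0],[0,0,0.09,0],[0,0,0.08,0]]'; python3 -m handwheel '[[0,0,0.06,0],[0,0,0.04,0],[0,0,0.03,0],[0,0,0.02,0],[0,0,0.01,0]]'; python3 -m handwheel '[[0,0,0.004,0],[0,0,0,0]]';python3 -m handwheel '[[0,0,0.004,0],[0,0,0,0]]'
```

```text
t: 7.8
tool_pos: [0.5266, -0.3059, 0.1105]
ee_rot: [[0.925, 0.38, -0.001], [0.38, -0.925, 0.001], [-0.001, -0.001, -1.0]]
ft_force: [0.8, -0.3, -2.1]
gripper_width: 0.0248
grasp_force: 39.6
t: 8.3
tool_pos: [0.5273, -0.3078, 0.0723]
ee_rot: [[0.926, 0.378, 0.0], [0.378, -0.926, -0.0], [0.0, 0.0, -1.0]]
ft_force: [0.1, 0.5, -1.6]
gripper_width: 0.0247
grasp_force: 39.6
t: 8.5
tool_pos: [0.5273, -0.308, 0.0717]
ee_rot: [[0.926, 0.378, 0.001], [0.378, -0.926, -0.0], [0.0, 0.001, -1.0]]
ft_force: [-0.4, 0.2, -2.8]
gripper_width: 0.0248
grasp_force: 39.6
t: 8.7
tool_pos: [0.5272, -0.308, 0.0706]
ee_rot: [[0.926, 0.378, 0.0], [0.378, -0.926, -0.0], [0.0, 0.0, -1.0]]
ft_force: [-0.3, 0.2, -1.9]
gripper_width: 0.0242
grasp_force: 39.6
```

```bash
for i in 1 2; do :; done; python3 -m handwheel '[[0,0,0.006,0],[0,0,0,0]]'; python3 -m handwheel '[[0,0,0.006,0],[0,0,0,0]]';python3 -m handwheel '[[0,0,0.004,0],[0,0,0,0]]'
```

```text
t: 8.9
tool_pos: [0.5269, -0.3078, 0.0687]
ee_rot: [[0.926, 0.378, -0.0], [0.378, -0.926, 0.0], [-0.0, -0.0, -1.0]]
ft_force: [-0.2, -1.0, -1.7]
gripper_width: 0.025
grasp_force: 39.6
t: 9.1
tool_pos: [0.5269, -0.3077, 0.0671]
ee_rot: [[0.926, 0.378, -0.0], [0.378, -0.926, 0.0], [-0.0, -0.0, -1.0]]
ft_force: [-0.3, 0.5, -2.2]
gripper_width: 0.0248
grasp_force: 39.6
t: 9.3
tool_pos: [0.527, -0.3078, 0.0662]
ee_rot: [[0.926, 0.378, -0.0], [0.378, -0.926, 0.0], [-0.0, -0.0, -1.0]]
ft_force: [0.0, -0.1, -1.7]
gripper_width: 0.0243
grasp_force: 39.6
```

```bash
python3 -m handwheel '[[0,0,0.004,0],[0,0,0,0]]'; python3 -m handwheel '[[0,0,0.004,0],[0,0,0,0]]';python3 -m handwheel '[[0,0,0.003,0],[0,0,0,0]]'
```

```text
t: 9.5
tool_pos: [0.5271, -0.3078, 0.066]
ee_rot: [[0.926, 0.378, -0.0], [0.378, -0.926, -0.0], [-0.0, 0.0, -1.0]]
ft_force: [-2.3, 0.9, 3.8]
gripper_width: 0.0247
grasp_force: 40.2
t: 9.7
tool_pos: [0.5271, -0.3078, 0.066]
ee_rot: [[0.926, 0.378, -0.0], [0.378, -0.926, -0.001], [-0.001, 0.001, -1.0]]
ft_force: [-5.8, 1.6, 12.2]
gripper_width: 0.0247
grasp_force: 40.9
t: 9.9
tool_pos: [0.5271, -0.3079, 0.0659]
ee_rot: [[0.926, 0.378, -0.001], [0.378, -0.926, -0.001], [-0.001, 0.001, -1.0]]
ft_force: [-7.3, 2.9, 17.8]
gripper_width: 0.0253
grasp_force: 41.5
```

The lid is seated on the block. I'll relieve the press, then release and retreat.

```bash
python3 -m handwheel '[[0,0,-0.005,0],[0,0,-0.003,0],[0,0,0,0]]'; python3 -m handwheel '[[0,0,0,0],[0,0,0,0],[0,0,0,0],[0,0,0,0],[0,0,0,0]]' 1; python3 -m handwheel '[[0,0,0,0],[0,0,-0.04,0],[0,0,-0.06,0],[0,0,-0.08,0],[0,0,-0.1,0]]'; python3 -m handwheel '[[0,0,-0.15,0],[0,0,-0.15,0],[0,0,-0.1,0],[-0.1,0,0,0],[-0.15,0,0,0]]'; python3 -m handwheel '[[-0.15,0,0,0],[-0.15,0,0,0],[-0.1,0,0,0],[0,0,0,0],[0,0,0,0]]'
python3 - <<'E'
from h import *
T,S=arm.capture("top"),arm.capture("scene")
cv2.imwrite("pics/end.png",np.hstack([cv2.resize(T,(400,300)),cv2.resize(S,(400,300))]))
E
```

```text
t: 10.2
tool_pos: [0.5271, -0.3079, 0.066]
ee_rot: [[0.926, 0.378, 0.0], [0.378, -0.926, -0.0], [-0.0, 0.0, -1.0]]
ft_force: [-2.2, 1.6, 6.3]
gripper_width: 0.0247
grasp_force: 40.3
t: 10.7
tool_pos: [0.5271, -0.3077, 0.0654]
ee_rot: [[0.926, 0.378, 0.0], [0.378, -0.926, 0.0], [0.0, -0.0, -1.0]]
ft_force: [0.3, -0.3, -0.2]
gripper_width: 0.0856
grasp_force: 0.0
t: 11.2
tool_pos: [0.5269, -0.3076, 0.137]
ee_rot: [[0.926, 0.378, -0.0], [0.378, -0.926, 0.0], [-0.0, -0.0, -1.0]]
ft_force: [-0.2, -0.4, 0.4]
gripper_width: 0.0857
grasp_force: 0.0
t: 11.7
tool_pos: [0.4718, -0.3301, 0.2387]
ee_rot: [[0.924, 0.383, 0.005], [0.383, -0.924, -0.002], [0.004, 0.004, -1.0]]
ft_force: [-1.3, 0.2, -0.8]
gripper_width: 0.0858
grasp_force: 0.0
t: 12.2
tool_pos: [0.3768, -0.3696, 0.237]
ee_rot: [[0.926, 0.377, 0.001], [0.377, -0.926, -0.002], [0.001, 0.002, -1.0]]
ft_force: [1.2, 0.1, -0.1]
gripper_width: 0.0853
grasp_force: 0.0
```

View pics/end.png

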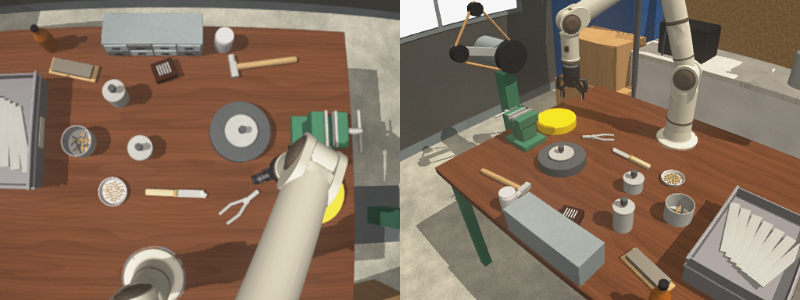

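The lid lies flat and centred on the dark block at about (240,130) in the left half. The open tin stands in place and the arm is clear.

```bash
python3 -c "from cell import arm;print(arm.sign_off())"
```

```text
the job is handed in; nothing more can be done
None
```

The widest tin's lid lies flat, knob up and centred on the dark steel block, the tin stands upright in its place, and the job is handed in at about 12 s of robot time; no verdict was returned.

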